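Tip the dental casts onto their bases

ROBOT

A 7-joint arm with a two-finger parallel gripper is mounted at the origin on the work surface. World frame = base frame: x ahead of the robot, y to its left, z up, the work surface at z = 0. Lengths are in m, angles in degrees, forces in N, time in s.
With the tool pointing down it reaches from about 0.425 to 0.875 m from the base axis. Payload 4.7 kg.
Tool frame: the origin (TCP) lies at the very end of the fingers, on their centre line; the grasp point (between the pads) lies 19 mm behind it; z points along the fingers, y is the line along which they close (so a half turn about z gives the same grasp; the last joint's range is limited). The gripper opens to 87 mm and grips with 3 to 60 N. Pads are 19 mm wide; open, the fingers measure 117 mm over their backs; the gripper's body (75 mm by 190 mm) begins 51 mm behind the grasp point.
Start: joints at [67.844, 18.392, -4.016, 83.108, 1.295, 78.541, -3.26], TCP at [0.254, -0.599, 0.223] pointing down, gripper open.
Joint ranges: [-163.93, 163.93], [-17.29, 119.83], [-79.2, 71.16], [3.27, 140.29], [-89.18, 269.18], [5.43, 117.66], [-154.24, 154.24]. Speed limits (degrees/s): [147.25, 147.25, 180, 180, 180, 180, 180].

INTERFACE

Orientations are given as [roll, pitch, yaw] about the fixed x, y, z axes, in that order (R = Rz(yaw) Ry(pitch) Rx(roll)).
In Python, from cell import get_obs, eyes, env gives the robot as it stands.
- The arm moves only by the tool servo_tool, never from a script. Its argument "series" is a list that holds one entry, the list of rows, each a list of 7 numbers: the shift along the tool's x, y, z in units of 300 mm (1.0 is 300 mm), then the turn, a rotation vector about the tool's x, y, z in units of pi rad (1.0 is pi rad), then the opening, from 0 (shut) to 1 (fully open). In form: [[[tx, ty, tz, wx, wy, wz, gripper], ...]]. A call has 1 to 12 rows; each row is the pose to reach, as a shift and turn from the pose commanded when the call began, along the tool's axes at that moment, turning the shorter way round; what a row does not reach only later rows make up. A row lasts 1/12 s, in which the tool goes at most 41.7 mm and 7.16 degrees, less where a joint would pass 70% of its speed; a pose out of reach is approached as far as the arm can. A call with a number of a shift or a turn outside -1 to 1 is refused whole. A call with a gripper value outside its range is refused whole. The fingers move at their own pace and stop on an object; "grip_force" is the grip in N (left out, the last holds). Time passes only in rows, so rows that repeat a pose let the fingers close. It gives the time, the measured TCP pose, the force, the opening and the grip force at its end, in the units of the state.
- get_obs(): the state, without advancing time (a new reading comes with each control period).
- eyes.read_camera(name): name is "scene" or "top"; returns a dict with "frame" (400x640x3 uint8, red, green, blue), "depth" (400x640 float32, m along the optical axis (not along the pixel's ray), 0 where there is no reading), "fx", "fy", "cx", "cy" (pixels), "distortion" ([k1, k2, p1, p2, k3] as OpenCV has them; the pictures are not rectified), "origin" and "rotation" of the camera in the world. Camera axes: x right, y down, z forward; pixel columns grow to the right and rows downward; lengths in m; the calibration is good to about 2 mm. A picture is of the moment at which its call begins.
- env.sign_off(): hands the job in; it is judged then, once.
The state is a dict: "time_s": time; "qpos": joint angles; "joint_velocities": joint speeds; "effort": joint torques, N m; "tool_pos": TCP position; "tool_rot": TCP orientation; "force": force on the tool from outside, world axes, zero at the start; "wrist_torque": the same for the moment, N m; "grip_width": finger opening in m; "grasp_force": force on a finger pad.
Only numpy, scipy, OpenCV 4.12 (cv2) and the standard library are available. Lean on these libraries where they do the work, as an engineer would, in place of code of your own. Each camera call takes 0.05 s, during which the arm holds its last target. There are 200 camera calls.

TASK

Two full-arch dental casts, the wide ones with a horseshoe of teeth, stand on end on the work mat: push each one over with the fingertips, about where it stands, so that it comes to lie flat on its base with the teeth facing up. Only push them: do not lift, carry or shove them away, and never tip one onto its teeth. Leave the narrow single-row cast standing and everything else where it is.

Things in the scene. Friction and masses are not known exactly. Their poses are not given: they have to be found in the camera images.
- mat: Fixed flat teal, grippy silicone work mat, 400 mm (x) x 580 mm (y), 6 mm thick, lying on the table; origin at the centre of its underside, so its top is at z = +6 mm. Position and a small yaw vary.
- cast_large: The larger full-arch cast: tan D-shaped block with a horseshoe of teeth, 145 g, standing on its heel: 70 tall, 70 wide (y), 30 mm thick with teeth. Origin: centre of the 70 x 22 mm heel footprint. z: heel to front teeth; -x: teeth side (gum face x = -11, teeth to -19 mm); +x: flat base side (face x = +11). Front teeth at y = 0, z = 57 to 63 mm.
- cast_large_edge (a point): Middle of the large cast's pivot edge, where heel and base meet (body x = +11 mm, y = 0, z = 0). Pushed near its top towards body +x, the cast pivots on this edge without sliding, passes its balance at about 20 degrees and falls by itself onto its base; it then lies 30 mm high, body -x (teeth) up.
- cast_small: The smaller full-arch cast: tan D-shaped block with a horseshoe of teeth, 120 g, standing on its heel: 63 tall, 63 wide (y), 30 mm thick with teeth. Origin: centre of the 63 x 22 mm heel footprint. z: heel to front teeth; -x: teeth side (gum face x = -11, teeth to -19 mm); +x: flat base side (face x = +11). Front teeth at y = 0, z = 51 to 57 mm.
- cast_small_edge (a point): Middle of the small cast's pivot edge, where heel and base meet (body x = +11 mm, y = 0, z = 0). Pushed near its top towards body +x, the cast pivots on this edge without sliding, passes its balance at about 20 degrees and falls by itself onto its base; it then lies 30 mm high, body -x (teeth) up.
- cast_narrow: Narrow quadrant cast of the same tan stone with a single straight row of five teeth, standing on end on the mat: 58 mm tall, 26 mm wide, 38 mm thick with teeth; origin at the centre of its underside, z up, teeth on -x. A bystander: it stays standing.
- jar_a: Bystander: small white jar with a blue cap, 36 mm diameter, 45 mm tall, upright on the mat; origin at the centre of its underside.
- jar_b: Bystander: a second jar like jar_a.
- sponge_box: Bystander: shallow yellow box with a brown sponge, 60 x 90 x 22 mm, on the mat; origin at the centre of its underside.
- brush: Bystander: brush 190 mm long lying along its x on the table left of the mat; origin under its middle.
- spatula: Bystander: spatula 200 mm long lying along its x on the table right of the mat; origin under its middle.
- dropper: Bystander: clear bottle 52 mm diameter, 130 mm tall, far left of the mat; origin at the centre of its underside.
- beaker: Bystander: glass cup 64 mm diameter, 80 mm tall, far right of the mat; origin at the centre of its underside.
Not all that is in view belongs to the job. What is shaped like the cast_small but blue is not meant. What is shaped like the cast_large but red is not meant.

How it is judged (in metres and radians):
At the end, for the whole second after the job is handed in: Both full-arch casts lie at rest on their bases on the mat, teeth up within about 6 degrees, each with its pivot edge within 60 mm of where it stood; the narrow cast and the other standing bystanders are upright (within about 9 degrees), and every bystander is within 15 mm of its start (angle between each of cast_large, cast_small's own x axis and vertical above 3.04 rad and linear speed of each of cast_large, cast_small below 0.02 m/s and distance of each of cast_large_edge, cast_small_edge from where it was at the start of the episode below 0.06 m and z of each of cast_large, cast_small in the frame of mat below 0.04 m and distance of each of cast_narrow, jar_a, jar_b, sponge_box, brush, spatula, dropper, beaker from where it was at the start of the episode below 0.015 m and angle between each of cast_narrow, jar_a, jar_b, dropper, beaker's own z axis and vertical below 0.15 rad); the robot touches nothing.
It fails at once if a full-arch cast is lifted: its pivot edge rises more than 15 mm off the mat (z of any of cast_large_edge, cast_small_edge in the frame of mat above 0.021 m).
It fails at once if a full-arch cast is carried or shoved away: its pivot edge is more than 60 mm from where it stood (distance of any of cast_large_edge, cast_small_edge from where it was at the start of the episode above 0.06 m).
It fails at once if a full-arch cast is tipped onto its teeth (angle between any of cast_large, cast_small's own x axis and vertical below 0.75 rad).
It fails at once if a bystander is moved more than 15 mm (distance of any of cast_narrow, jar_a, jar_b, sponge_box, brush, spatula, dropper, beaker from where it was at the start of the episode above 0.015 m).
It fails at once if a standing bystander is tipped (angle between any of cast_narrow, jar_a, jar_b, dropper, beaker's own z axis and vertical above 0.35 rad).
It also fails if it takes over 48 s, if anything falls off the work surface, if the arm or the gripper's body presses on something with over 40 N, if the wrist force passes 120 N, or if a joint passes its speed limit or range.

## Working session

There is one attempt and no reset: what is moved stays moved. The work goes in short steps, Python scripts to look and compute and a tool call to move; the robot and the scene stay as the last step left them, time stands still between calls to the robot, and variables do not carry over. Pictures are saved under pics/ and viewed, at most 10 in all, crops included, and the job is handed in when it is done.

Besides the shell and the picture viewer there is one more tool, called as a command line: name --argument value ..., lists and objects as JSON in quotes. servo_tool: Moves the arm, as the interface text tells. Shifts and turns lie within -1 to 1; 1 stands for 300 mm of shift or pi rad of turn. Its arguments: {"type":"object","properties":{"series":{"type":"array"},"grip_force":{"type":"number"}},"required":["series"]}

```bash
mkdir -p pics; ls
cat > h.py <<'E'
import numpy as np, cv2
from cell import get_obs, eyes, env
def cam(n):
    c=eyes.read_camera(n); c['K']=np.array([[c['fx'],0,c['cx']],[0,c['fy'],c['cy']],[0,0,1.]]); c['R']=np.array(c['rotation']); c['o']=np.array(c['origin']); return c
def pts(c):
    h,w=c['depth'].shape; u,v=np.meshgrid(np.arange(w),np.arange(h))
    p=cv2.undistortPoints(np.stack([u,v],-1).reshape(-1,1,2).astype(np.float64),c['K'],np.array(c['distortion'])).reshape(h,w,2)
    d=c['depth'][...,None].astype(float)
    P=np.concatenate([p*d,d],-1)@c['R'].T+c['o']; P[c['depth']==0]=np.nan; return P
E
python3 - <<'E'
from h import *
print(get_obs())
for n in('scene','top'):
    c=cam(n); print(n,c['o'],c['R'],c['fx']); cv2.imwrite(f'pics/{n}0.png',c['frame'][...,::-1]); np.savez(f'{n}0.npz',f=c['frame'],P=pts(c))
E
```

```text
pics
{'time_s': 0.0, 'qpos': array([67.84457763, 18.43930774, -4.0163552 , 83.17549529,  1.29495658,
       78.54077054, -3.26242714]), 'joint_velocities': array([-0.06813705, -0.01211744,  0.042285  ,  0.01927603, -0.008881  ,
        0.0359909 , -0.09131954]), 'effort': array([-1.34168960e-03, -4.91291285e+01, -4.04707426e-01, -3.12528706e+01,
       -6.38995506e-02,  4.36739030e-02,  1.82643525e-04]), 'tool_pos': array([ 0.25333479, -0.59799177,  0.22145362]), 'tool_rot': array([-1.79889672e+02,  5.49157750e-03,  2.29635363e+01]), 'force': array([-0.25166718, -1.16017671,  0.39583385]), 'wrist_torque': array([ 0.01873068,  0.02836051, -0.01659989]), 'grasp_force': 0.0, 'grip_width': 0.0870065380517732}
scene [1.19717231 0.22444329 0.69930519] [-131.05644802    0.33701463  107.00252148] 388.511311785925Traceback (most recent call last):
  File "<stdin>", line 4, in <module>
  File "h.py", line 9, in pts
    P=np.concatenate([p*d,d],-1)@c['R'].T+c['o']; P[c['depth']==0]=np.nan; return P
      ~~~~~~~~~~~~~~~~~~~~~~~~~~~~~~~~~~~^~~~~~~
ValueError: operands could not be broadcast together with shapes (400,640) (3,)
```

```bash
sed -i "s/c\['R'\]=np.array(c\['rotation'\])/c['R']=Rotation.from_euler('xyz',c['rotation'],degrees=True).as_matrix()/; 1a from scipy.spatial.transform import Rotation" h.py
python3 - <<'E'
from h import *
for n in('scene','top'):
    c=cam(n); print(n,c['o'],c['rotation']); cv2.imwrite(f'pics/{n}0.png',c['frame'][...,::-1]); np.savez(f'{n}0.npz',f=c['frame'],P=pts(c))
    P=pts(c); print(P[200,320],P[300,320])
E
```

```text
scene [1.19717231 0.22444329 0.69930519] [-131.05644802    0.33701463  107.00252148]
[ 0.44331949 -0.01803681  0.0072126 ] [0.74548897 0.07611095 0.00623985]
top [0.35336488 0.00421492 1.50028028] [-174.44651681   -0.69554092  -90.12093796]
[ 0.50243727 -0.04187188  0.00843966] [ 0.18061659 -0.040935    0.00236174]
```

View pics/scene0.png

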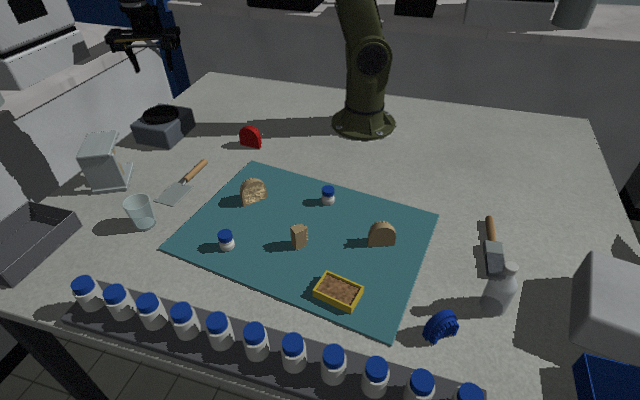

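View pics/top0.png

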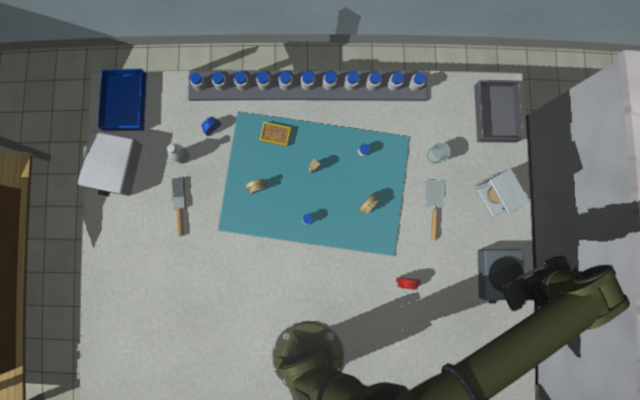

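The scene picture shows these candidates:
- Tan arch at (253,192), teeth side towards the camera.
- Tan arch at (382,235), flat base towards the camera.
- Narrow tan cast at (299,237).
- Red arch at (250,136) and blue arch at (440,325), which are decoys.

In the top view the two tan arches are at (370,203) and (257,185). I choose those two and will check them in one crop and measure them.

Run:
```python
from h import *
S=np.load('scene0.npz');T=np.load('top0.npz')
a=[cv2.resize(np.ascontiguousarray(x[...,::-1]),(390,270),interpolation=cv2.INTER_CUBIC) for x in (S['f'][165:219,215:293],S['f'][208:262,343:421],T['f'][178:232,330:408],T['f'][160:214,218:296])]
cv2.imwrite('pics/crop.png',np.vstack([np.hstack(a[:2]),np.hstack(a[2:])]))
def rep(name,p):
    print(name,len(p),'z',np.nanpercentile(p[:,2],[1,50,99]).round(4),'ctr',np.median(p,0).round(4))
    r=cv2.minAreaRect(p[:,:2].astype(np.float32)*1000);print(r)
for n,D in(('scene',S),('top',T)):
    P=D['P'];f=D['f']; hsv=cv2.cvtColor(f,cv2.COLOR_RGB2HSV)
    m=((P[...,2]>.014)&(P[...,2]<.12)&(P[...,0]>.3)&(P[...,0]<.95)&(abs(P[...,1])<.5)).astype(np.uint8)
    k,l,st,_=cv2.connectedComponentsWithStats(m)
    for i in range(1,k):
        if st[i,4]>25:
            p=P[l==i]; print(n,st[i,:5],'hue',np.median(hsv[l==i],0)); rep('',p)
```

```text
scene [184 159  23  21 105] hue [ 17. 102. 150.]
 105 z [0.0142 0.0167 0.0203] ctr [ 0.4231 -0.409   0.0167]
((423.4319152832031, -408.6025390625), (15.893722534179688, 98.8680191040039), 84.68572998046875)
scene [240 178  27  28 521] hue [ 21.  76. 118.]
 521 z [0.0145 0.047  0.0747] ctr [ 0.4996 -0.1882  0.047 ]
((490.18768310546875, -194.27801513671875), (35.073204040527344, 70.621337890625), 48.4133186340332)
scene [321 185  14  19 208] hue [109.  174.5 111. ]
 208 z [0.0145 0.0417 0.0518] ctr [0.4508 0.0056 0.0417]
((443.98858642578125, 3.268606185913086), (34.221012115478516, 33.52454376220703), 57.225982666015625)
scene [122 193  33  35 819] hue [ 86.  24. 127.]
 819 z [0.0162 0.0585 0.08  ] ctr [ 0.6578 -0.4109  0.0585]
((652.1911010742188, -418.8218994140625), (65.10286712646484, 59.90943908691406), 58.62276840209961)
scene [ 480  216   38   98 1879] hue [90. 14. 81.]
 1879 z [0.0146 0.0376 0.1172] ctr [0.6591 0.4148 0.0376]
((534.7039794921875, 416.4923095703125), (288.4272155761719, 51.34728240966797), 0.19833868741989136)
scene [367 221  29  24 543] hue [21. 78. 66.]
 543
[... 3005 characters left out ...]
92529297), (39.26113510131836, 62.839874267578125), 33.17457962036133)
top [359 193  20  21 210] hue [ 22.   73.  146.5]
 210 z [0.0167 0.0654 0.0794] ctr [ 0.4838 -0.1925  0.0654]
((487.41033935546875, -196.89776611328125), (29.57229995727539, 69.03392028808594), 49.00546646118164)
top [431 210   7  30 141] hue [ 17. 108. 172.]
 141 z [0.0143 0.0187 0.0268] ctr [ 0.4197 -0.4128  0.0187]
((421.20697021484375, -413.83331298828125), (18.41457176208496, 94.97579956054688), 84.5711898803711)
top [302 214  11  11  98] hue [109.  187.5 166. ]
 98 z [0.0171 0.0485 0.0574] ctr [0.4381 0.0005 0.0485]
((439.084228515625, 0.5357017517089844), (30.528228759765625, 32.06000518798828), 0.9069022536277771)
```

View pics/crop.png

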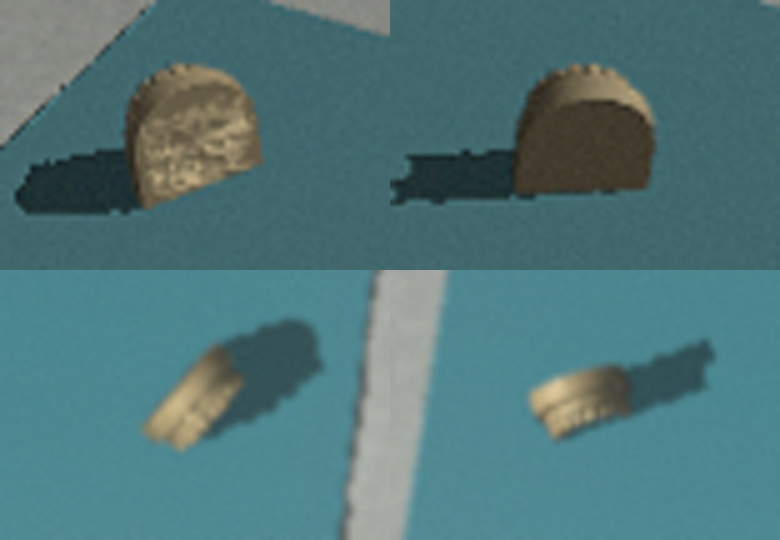

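Run:
```python
from h import *
S=np.load('scene0.npz');T=np.load('top0.npz')
for nm,(x,y),a0 in(('large',(.49,-.194),48.5),('small',(.546,.164),20)):
    sel=lambda P:P[(np.hypot(P[...,0]-x,P[...,1]-y)<.05)&(P[...,2]>.014)&(P[...,2]<.1)]
    s=sel(S['P']);t=sel(T['P'])
    n0=np.array([np.cos(np.radians(a0)),np.sin(np.radians(a0)),0])
    # face plane from the scene view: robust trimmed fit
    q=s[(s@n0)>np.percentile(s@n0,40)]
    for _ in range(12):
        c=q.mean(0);nn=np.linalg.svd(q-c)[2][2]; nn*=np.sign(nn@n0); r=(s-c)@nn; q=s[abs(r)<.004]
    a=np.degrees(np.arctan2(nn[1],nn[0])); print(nm,'face n',nn.round(3),'yaw',a.round(1),'rms',(((q-c)@nn).std()*1e3).round(2),len(q),len(s))
    n=np.array([nn[0],nn[1],0]);n/=np.linalg.norm(n);l=np.array([-n[1],n[0],0]); off=c@n
    for lab,p in(('scene',s),('top',t)):
        u=((p@n)-off)*1e3; v=p@l*1e3; z=p[:,2]*1e3
        print(lab,'lat range',np.percentile(v,[1,99]).round(1))
        for lo in range(-44,8,4):
            k=(u>=lo)&(u<lo+4)
            if k.sum()>2: print(lo,k.sum(),'zmax',z[k].max().round(1),'zmin',z[k].min().round(1))
    v=np.concatenate([s@l,t@l]); vm=(np.percentile(v,1)+np.percentile(v,99))/2
    print('heel centre',((off-.011)*n+vm*l).round(4),'n',n.round(4))
```

```text
large face n [0.648 0.761 0.004] yaw 49.6 rms 1.47 423 521
scene lat range [-533.6 -466. ]
-32 3 zmax 65.2 zmin 48.5
-28 15 zmax 69.2 zmin 48.4
-24 7 zmax 69.3 zmin 56.5
-16 11 zmax 73.4 zmin 28.9
-12 28 zmax 75.3 zmin 16.9
-8 30 zmax 74.7 zmin 18.2
-4 198 zmax 74.8 zmin 14.4
0 225 zmax 76.6 zmin 14.2
top lat range [-531.4 -464.6]
-32 24 zmax 73.8 zmin 34.4
-28 23 zmax 72.6 zmin 16.1
-24 24 zmax 74.6 zmin 16.4
-20 23 zmax 74.5 zmin 33.2
-16 30 zmax 77.8 zmin 21.8
-12 31 zmax 80.2 zmin 20.5
-8 28 zmax 80.9 zmin 24.1
-4 27 zmax 72.8 zmin 15.8
heel centre [ 0.4916 -0.1927  0.    ] n [0.6483 0.7614 0.    ]
small face n [0.946 0.325 0.008] yaw 19.0 rms 1.32 420 543
scene lat range [-53.    9.1]
-28 23 zmax 63.8 zmin 41.6
-24 14 zmax 62.7 zmin 46.3
-20 7 zmax 64.1 zmin 58.0
-16 7 zmax 67.2 zmin 40.8
-12 37 zmax 68.8 zmin 15.6
-8 35 zmax 70.0 zmin 35.0
-4 188 zmax 69.4 zmin 14.1
0 230 zmax 68.1 zmin 14.3
top lat range [-54.2   7.6]
-32 26 zmax 65.6 zmin 14.4
-28 23 zmax 68.0 zmin 14.2
-24 24 zmax 71.1 zmin 15.5
-20 18 zmax 67.1 zmin 42.9
-16 36 zmax 73.1 zmin 14.1
-12 25 zmax 73.0 zmin 40.3
-8 25 zmax 69.1 zmin 22.3
-4 17 zmax 74.1 zmin 39.6
heel centre [0.5486 0.165  0.    ] n [0.9457 0.325  0.    ]
```

The crop and depth data agree on both tan casts. The flat base faces the scene camera, and the toothed side, which is about 10 mm lower, faces back towards the robot.
- **Large cast:** centre (0.492, -0.193), push direction yaw 49.6°.
- **Small cast:** centre (0.549, 0.165), push direction yaw 19°.

I'm moving now with the fingers closing.

servo_tool --series '[[[0.98, -0.77, 0.1, 0, 0, -0.148, 0], [0.98, -0.77, 0.1, 0, 0, -0.148, 0], [0.98, -0.77, 0.1, 0, 0, -0.148, 0], [0.98, -0.77, 0.1, 0, 0, -0.148, 0], [0.98, -0.77, 0.1, 0, 0, -0.148, 0], [0.98, -0.77, 0.1, 0, 0, -0.148, 0], [0.98, -0.77, 0.1, 0, 0, -0.148, 0], [0.98, -0.77, 0.1, 0, 0, -0.148, 0], [0.98, -0.77, 0.1, 0, 0, -0.148, 0], [0.98, -0.77, 0.1, 0, 0, -0.148, 0], [0.98, -0.77, 0.1, 0, 0, -0.148, 0], [0.98, -0.77, 0.1, 0, 0, -0.148, 0]]]' --grip_force 10

```text
time_s: 1.15
tool_pos: [0.4337, -0.2717, 0.1924]
tool_rot: [-180.0, 0.1, 49.6]
force: [-0.7, -0.5, 0.4]
grip_width: 0.015
grasp_force: 0.0
```

servo_tool --series '[[[0.14, -0.022, 0.1, 0, 0, 0, 0], [0.14, -0.022, 0.15, 0, 0, 0, 0], [0.14, -0.022, 0.25, 0, 0, 0, 0], [0.14, -0.022, 0.35, 0, 0, 0, 0], [0.14, -0.022, 0.42, 0, 0, 0, 0], [0.14, -0.022, 0.455, 0, 0, 0, 0], [0.14, -0.022, 0.455, 0, 0, 0, 0], [0.14, -0.022, 0.455, 0, 0, 0, 0], [0.14, -0.022, 0.455, 0, 0, 0, 0]]]'

```text
time_s: 1.9
tool_pos: [0.4573, -0.2361, 0.0575]
tool_rot: [179.9, -0.0, 49.5]
force: [0.2, -0.4, 0.7]
grip_width: 0.0003
grasp_force: 0.0
```

Run:
```python
from h import *
c=cam('scene');cv2.imwrite('pics/s1.png',cv2.resize(c['frame'][120:270,180:400,::-1],(770,525),interpolation=cv2.INTER_CUBIC)); print(get_obs()['tool_pos'],get_obs()['force'])
```

```text
[ 0.45748462 -0.23600559  0.05775713] [ 0.48747522 -0.36173394 -0.2198032 ]
```

View pics/s1.png

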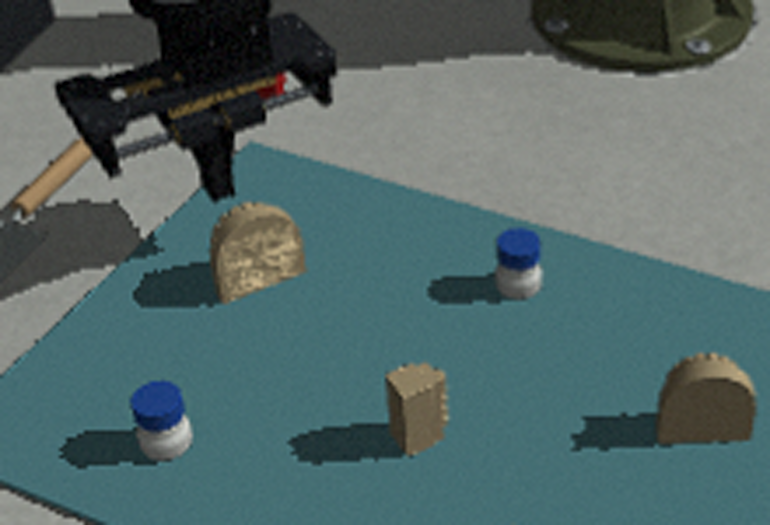

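The closed fingers are at (220,190) in this crop, behind the large cast at (257,250) and clear of it. Now I push it along tool x.

servo_tool --series '[[[0.03, 0, 0, 0, 0, 0, 0], [0.06, 0, 0, 0, 0, 0, 0], [0.08, 0, 0, 0, 0, 0, 0], [0.1, 0, 0, 0, 0, 0, 0], [0.12, 0, 0, 0, 0, 0, 0], [0.14, 0, 0, 0, 0, 0, 0], [0.16, 0, 0, 0, 0, 0, 0], [0.18, 0, 0, 0, 0, 0, 0], [0.195, 0, 0, 0, 0, 0, 0], [0.205, 0, 0, 0, 0, 0, 0], [0.205, 0, 0, 0, 0, 0, 0], [0.205, 0, 0, 0, 0, 0, 0]]]'

```text
time_s: 2.95
tool_pos: [0.4961, -0.188, 0.056]
tool_rot: [-180.0, 0.0, 49.6]
force: [-0.1, 0.5, -0.3]
grip_width: 0.0004
grasp_force: 0.0
```

Run:
```python
from h import *
c=cam('scene');cv2.imwrite('pics/s2.png',cv2.resize(c['frame'][120:270,180:400,::-1],(770,525),interpolation=cv2.INTER_CUBIC)); print(get_obs()['tool_pos'],get_obs()['force'])
```

```text
[ 0.49601259 -0.1882757   0.05599446] [ 0.55508833 -0.41308241 -0.4621374 ]
```

View pics/s2.png

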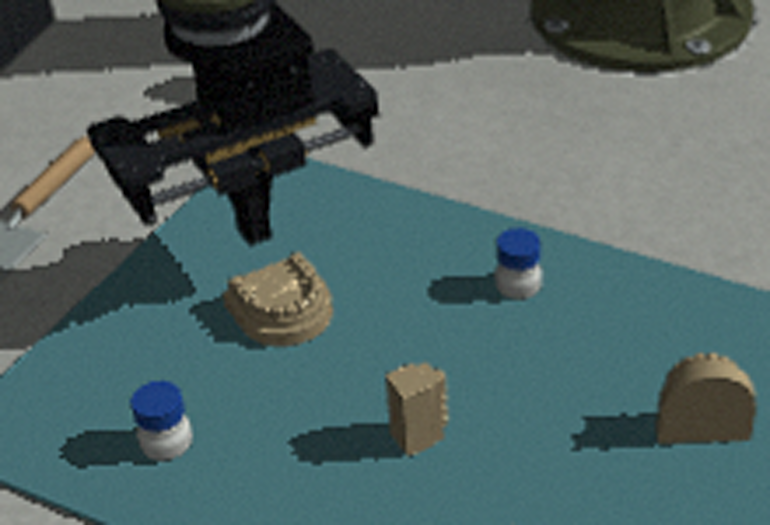

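The large cast now lies flat with its teeth up at (280,300) in the crop. Next I rise and travel to a point behind the small cast.

servo_tool --series '[[[0, 0, -0.13, 0, 0, 0, 0], [0, 0, -0.25, 0, 0, 0, 0], [0.1, -0.085, -0.3, 0, 0, 0.04, 0], [0.2, -0.17, -0.3, 0, 0, 0.08, 0], [0.3, -0.255, -0.3, 0, 0, 0.12, 0], [0.4, -0.34, -0.3, 0, 0, 0.15, 0], [0.5, -0.425, -0.3, 0, 0, 0.17, 0], [0.6, -0.51, -0.3, 0, 0, 0.17, 0], [0.7, -0.6, -0.3, 0, 0, 0.17, 0], [0.78, -0.67, -0.3, 0, 0, 0.17, 0], [0.85, -0.724, -0.3, 0, 0, 0.17, 0], [0.85, -0.724, -0.3, 0, 0, 0.17, 0]]]'

```text
time_s: 4.0
tool_pos: [0.4951, 0.1538, 0.1466]
tool_rot: [-179.8, -0.1, 19.5]
force: [0.1, 1.0, 1.5]
grip_width: 0.0008
grasp_force: 0.0
```

servo_tool --series '[[[0, 0, 0, 0, 0, 0, 0], [0, 0, 0.08, 0, 0, 0, 0], [0, 0, 0.18, 0, 0, 0, 0], [0, 0, 0.26, 0, 0, 0, 0], [0, 0, 0.32, 0, 0, 0, 0], [0, 0, 0.32, 0, 0, 0, 0], [0, 0, 0.32, 0, 0, 0, 0]]]'

```text
time_s: 4.58
tool_pos: [0.4956, 0.145, 0.0494]
tool_rot: [180.0, 0.1, 18.9]
force: [-0.1, -0.3, 0.4]
grip_width: 0.0003
grasp_force: 0.0
```

servo_tool --series '[[[0.03, 0, 0, 0, 0, 0, 0], [0.06, 0, 0, 0, 0, 0, 0], [0.08, 0, 0, 0, 0, 0, 0], [0.1, 0, 0, 0, 0, 0, 0], [0.12, 0, 0, 0, 0, 0, 0], [0.14, 0, 0, 0, 0, 0, 0], [0.16, 0, 0, 0, 0, 0, 0], [0.18, 0, 0, 0, 0, 0, 0], [0.195, 0, 0, 0, 0, 0, 0], [0.205, 0, 0, 0, 0, 0, 0], [0.205, 0, 0, 0, 0, 0, 0], [0.205, 0, 0, 0, 0, 0, 0]]]'

```text
time_s: 5.58
tool_pos: [0.554, 0.1671, 0.0499]
tool_rot: [-180.0, 0.0, 19.0]
force: [-0.7, 0.6, 0.9]
grip_width: 0.0005
grasp_force: 0.0
```

servo_tool --series '[[[-0.05, 0, -0.1, 0, 0, 0, 0], [-0.08, 0, -0.2, 0, 0, 0, 0], [-0.1, 0, -0.3, 0, 0, 0, 0], [-0.1, 0, -0.4, 0, 0, 0, 0], [-0.1, 0, -0.4, 0, 0, 0, 0], [-0.1, 0, -0.4, 0, 0, 0, 0], [-0.1, 0, -0.4, 0, 0, 0, 0]]]'

```text
time_s: 6.17
tool_pos: [0.5253, 0.1568, 0.1695]
tool_rot: [180.0, 0.0, 19.0]
force: [-0.5, 0.2, 0.0]
grip_width: 0.0002
grasp_force: 0.0
```

Run:
```python
from h import *
c=cam('scene');cv2.imwrite('pics/s3.png',cv2.resize(c['frame'][140:320,200:464,::-1],(792,540),interpolation=cv2.INTER_CUBIC)); print(get_obs()['tool_pos'],get_obs()['force'])
P=pts(c)
for nm,o,a in(('large',(.4916,-.1927),49.6),('small',(.5486,.165),19)):
    a=np.radians(a);n=np.array([np.cos(a),np.sin(a)]);d=P[...,:2]-o;u=d@n;v=d@np.array([-n[1],n[0]])
    k=(abs(u-.04)<.08)&(abs(v)<.045)&(P[...,2]>.014)&(P[...,2]<.05)
    print(nm,'u',np.percentile(u[k],[1,99]).round(4),'v',np.percentile(v[k],[1,99]).round(4),'z',np.percentile(P[k][:,2],[50,99]).round(4))
```

```text
[0.52492496 0.15675788 0.16878232] [0.23545806 0.09299224 0.50428096]
large u [0.0138 0.0827] v [-0.0345  0.0328] z [0.0269 0.0362]
small u [0.014  0.0756] v [-0.0305  0.0311] z [0.0271 0.0366]
```

View pics/s3.png

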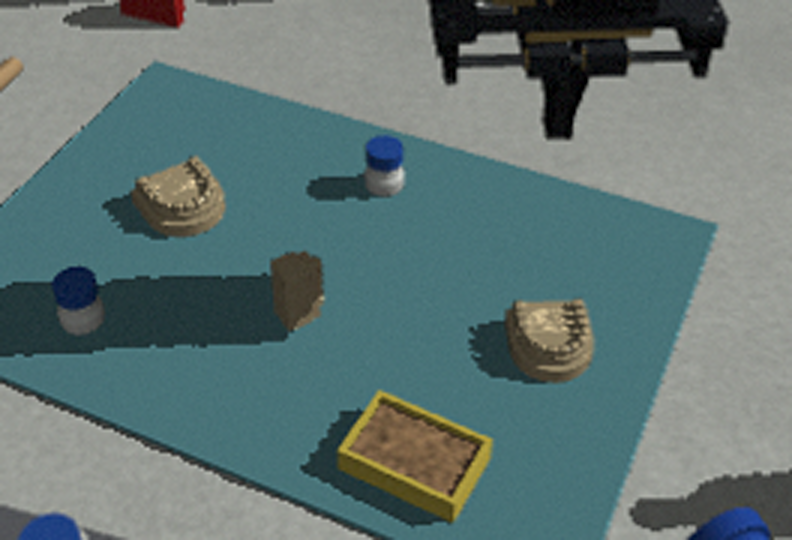

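Both full-arch casts, at (180,200) and (550,340) in the crop, lie teeth up with their tops about 30 mm above the mat. Their pivot edges moved only about 3 mm. The narrow cast at (297,290) still stands, and the bystanders haven't moved.

```bash
python3 -c "
from h import *
print(env.sign_off())"
```

```text
the job is handed in; nothing more can be done
None
```

I pushed both full-arch casts over so they lie flat on their bases, teeth up, about where they stood; the narrow cast still stands, no bystander visibly moved, and the job is handed in (no verdict was returned).

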